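# Set the stop collar of the cone-gluing station and switch it to run

### The arm

A 7-joint arm with a two-finger parallel gripper is mounted at the origin on the work surface. World frame = base frame: x ahead of the robot, y to its left, z up, the work surface at z = 0. Lengths are in m, angles in rad, forces in N, time in s.
With the tool pointing down it reaches from about 0.425 to 0.925 m from the base axis. Payload 6.8 kg.
Tool frame: the origin (TCP) lies on the front face of the gripper's body, between the roots of the fingers; the fingertips stand 73 mm ahead of it and the grasp point (between the pads) lies 54 mm ahead of it (bot.finger_overhang is the z of the fingertips in the tool frame, in m); z points along the fingers, y is the line along which they close (so a half turn about z gives the same grasp; the last joint's range is limited). The gripper opens to 85 mm and grips with 20 to 120 N. Pads are 22 mm wide; open, the fingers measure 114 mm over their backs; the gripper's body (76 mm by 85 mm) begins 54 mm behind the grasp point. The pads swing forward as they close: fully open they stand 13 mm farther back than shut.
Start: joints at [-1.443, 0.477, 0.022, 1.555, -0.011, 1.109, -0.083], TCP at [0.158, 0.656, 0.304] pointing down, gripper open.
Joint ranges: [-2.96, 2.96], [-0.34, 2.1], [-1.41, 1.46], [0.24, 2.44], [-1.37, 4.51], [0.17, 1.92], [-2.96, 2.96]. Speed limits (rad/s): [2.39, 2.39, 3.14, 3.14, 3.14, 3.14, 3.14].

### API

Orientations are given as a unit quaternion [w, x, y, z].
In Python, from station import bot gives the robot as it stands.
- The arm moves only by the tool servo_tool, never from a script. Its argument "motion" is one flat list of numbers, 7 for each row, row after row: the shift along the tool's x, y, z as a fraction of full scale, then the turn, a rotation vector about the tool's x, y, z as a fraction of full scale, then the closure, from 0 (fully open) to 1 (shut). In form: [tx, ty, tz, ax, ay, az, gripper, tx, ty, tz, ax, ay, az, gripper, ...]. A call has 1 to 5 rows; each row shifts and turns the commanded pose from where the row before left it, along the tool's axes as they then stand; what a row does not reach is not made up. Full scale, the value 1, is 0.02 m for a shift and 0.15 rad for a turn. A row lasts 1/8 s, in which the tool goes at most 62.5 mm and 10.7 degrees, less where a joint would pass 70% of its speed; a pose out of reach is approached as far as the arm can. A call with a number of a shift or a turn outside -1 to 1 is refused whole. A call with a gripper value outside its range is refused whole. The fingers move at their own pace and stop on an object; "grip_force" is the grip in N (left out, the last holds). Time passes only in rows, so rows that do not move let the fingers close. It gives the time, the measured TCP pose, the force, the opening and the grip force at its end, in the units of the state.
- bot.get_obs(): the state, without advancing time (a new reading comes with each control period).
- bot.read_camera(name): name is "scene" or "top" or "wrist"; returns the picture (420x560x3 uint8, red, green, blue); there is no depth.
- bot.get_calibration(name): a dict with "mtx" (3x3 intrinsics, pixels), "rvec" (rotation vector, rad) and "tvec" (3), from world to camera coordinates, as OpenCV has them. Camera axes: x right, y down, z forward; pixel columns grow to the right and rows downward; lengths in m; the calibration is good to about 2 mm. A picture is of the moment at which its call begins: read the wrist's pose just before it. get_calibration takes no time and is no camera call; for the wrist camera it gives the pose at the moment of the call.
- bot.hand_in(): hands the job in; it is judged then, once.
Trained networks look in the newest picture that a camera, given by its name, has taken for a name from the list of things; names that differ only in an ending like _2 or _b are one class to them, and where a whole thing is asked for, a point or a joint stands for the part that bears it (a point fixed in the world has none). Each returns a list of dicts, best first, with "p" (0 to 1); they miss things now and then, are a little off and sometimes report something else, mostly with a low value. They report only what shows in the picture. A call takes as long as a camera call. They do not tell look-alikes from the thing itself.
- bot.boxes_of(camera, name): "uv" ([column, row] in pixels, amid what is visible of it).
The state is a dict: "t": time; "q": joint angles; "joint_vel": joint speeds; "joint_torque": joint torques, N m; "eef_pos": TCP position; "tool_rot": TCP orientation; "contact_force": force on the tool from outside, world axes, zero at the start; "torque": the same for the moment, N m; "gripper_width": opening from 0.0 (shut) to 1.0 (fully open); "grasp_force": force on a finger pad.
Only numpy, scipy, OpenCV 4.12 (cv2) and the standard library are available. Lean on these libraries where they do the work, as an engineer would, in place of code of your own. Each camera call takes 0.05 s, during which the arm holds its last target. There are 200 camera calls.

### The job

Change the speaker-gluing station over to the yellow setting: slide the stop collar along its bar until its red pointer is centred on the yellow marker, and let go of it there. Then slide the recessed orange switch on the grey control box fully over to its green end. Leave the speaker cone, the speaker basket and the glue bottle where they are.

Things in the scene. Friction and masses are not known exactly. Their poses are not given: they have to be found in the camera images.
- fixture: stop-bar fixture, fixed to the table: dark steel base 120 x 360 x 15 mm (its middle 15 mm to the +x side of the origin) with two blue end blocks (50 x 30 mm, top at 115 mm, centred 155 mm either side along y) that carry a round steel bar of 24 mm diameter. Origin at table height under the middle of the bar; its y axis runs along the bar (axis 85 mm up, x = 0). An aluminium scale ledge (30 mm wide, top 80 mm up) runs parallel to the bar, its centre at x = +75 mm
- collar_grip (a point): centre of the black grip block on top of the collar. The block is 26 mm thick across the bar (fixture x), 44 mm along the bar (y) and stands free 48 mm high (this point is half-way up; top 24 mm above it). Below it is the round aluminium collar, 64 mm diameter and 60 mm long, on the bar; its uppermost line is 24 mm below this point. Axes parallel to the fixture's. The collar can only slide along the bar, about 4 N of friction holds it where it is left
- collar_pointer (a point): outer tip of the collar's red pointer (a blade 4 mm wide along the bar, 94 mm up) that reaches from the collar out over the scale ledge. Axes parallel to the fixture's; same y along the bar as the collar_grip point
- collar (a joint): position of the collar along the bar in m, positive along the fixture's +y, 0 at mid-bar, stops at -0.11 and +0.11
- yellow_marker: yellow marker fixed on the scale ledge, 34 mm across the ledge, 12 mm wide along the bar, 10 mm high, with a black centre line. Origin at the centre of its underside, on the ledge; axes parallel to the fixture's. The pointer passes 2 mm above it. It is where the collar has to be set
- blue_marker: blue marker of the same shape on the same ledge, for another product: not the one wanted; origin and axes likewise
- control_box: grey control box 110 (x) x 190 (y) x 55 mm high, fixed to the table. Origin at the centre of its underside. In its top is a slot 44 mm wide (x) and 120 mm long (y), 15 mm deep, open above. A green dot on the top marks the slot's +y end, a red dot its -y end
- switch_ridge (a point): top centre of the orange switch ridge in the slot, flush with the box's top (55 mm up): 38 mm across the slot (x), 14 mm thick along it (y), 13.5 mm high. Axes parallel to the control box's. It slides along the box's y with about 3 N of friction and stays where it is left; at least 40 mm of the slot is free behind it (on the red side) for a fingertip
- switch (a joint): position of the switch in m: 0 at the red end of its travel (ridge 12 mm to the red side of the slot's middle), 0.024 at the stop at the green end
- cone: black speaker cone, loose, lying on its 150 mm wide rim with its copper coil upwards, 73 mm high; origin at the centre of its underside. Leave alone
- basket: dark speaker basket, loose, a 55 mm high bowl 156 mm wide at the top; origin at the centre of its underside. Leave alone
- glue_bottle: closed glue bottle, loose, 60 mm diameter, 130 mm high; origin at the centre of its underside. Leave alone
Not all that is in view belongs to the job. What is shaped like the control_box but blue or brown is not meant.

How it is judged:
On the way, in this order (a step that is already met when the one before it is completed fails the run):
1. the collar's pointer is on the yellow marker (within 4 mm along the bar), the collar is at rest and the robot has let go of it (y of collar_pointer in the frame of yellow_marker between -0.004 and 0.004 m and velocity of joint collar between -0.003 and 0.003 m/s and contact force between collar and the arm below 0.2 N), for 0.3 s.
2. the switch is fully over at its green end (joint above 21 of 24 mm) (value of joint switch above 0.021 m), for 0.2 s.
At the end, for the whole second after the job is handed in: The collar rests, released, with its pointer within 4 mm of the yellow marker's centre line along the bar (the 4 mm wide pointer lies wholly within the 12 mm wide marker), and the switch stands at its green end, at 21 mm or more of its 24 mm travel (y of collar_pointer in the frame of yellow_marker between -0.004 and 0.004 m and velocity of joint collar between -0.003 and 0.003 m/s and value of joint switch above 0.021 m); the robot touches nothing.
It fails at once if the speaker cone, the basket or the glue bottle is moved more than 20 mm (distance of any of cone, basket, glue_bottle from where it was at the start of the episode above 0.02 m).
It fails at once if the glue bottle is tipped over (angle between glue_bottle's own z axis and vertical above 0.5 rad).
It also fails if it takes over 48 s, if anything falls off the work surface, if the arm or the gripper's body presses on something with over 40 N, if the wrist force passes 120 N, or if a joint passes its speed limit or range.

## Working session

There is one attempt and no reset: what is moved stays moved. The work goes in short steps, Python scripts to look and compute and a tool call to move; the robot and the scene stay as the last step left them, time stands still between calls to the robot, and variables do not carry over. Pictures are saved under pics/ and viewed, at most 10 in all, crops included, and the job is handed in when it is done.

Besides the shell and the picture viewer there is one more tool, called as name(argument=value, ...) on one line, values as JSON. servo_tool: Moves the arm, as the interface text tells. Shift numbers are shares of 0.02 m and turn numbers shares of 0.15 rad, none past 1 either way. Its arguments: {"type":"object","properties":{"motion":{"type":"array","items":{"type":"number","minimum":-1,"maximum":1}},"grip_force":{"type":"number"}},"required":["motion"]}

```bash
mkdir -p pics
cat > h.py <<'E'
from station import bot
import cv2,numpy as np
def cal(n):
    c=bot.get_calibration(n);return np.array(c["mtx"],float),np.array(c["rvec"],float).reshape(3),np.array(c["tvec"],float).reshape(3)
def ray(n,uv):
    K,r,t=cal(n);R=cv2.Rodrigues(r)[0]
    d=R.T@np.linalg.inv(K)@np.array([uv[0],uv[1],1.]);return -R.T@t,d
def onz(n,uv,z):
    o,d=ray(n,uv);return o+d*(z-o[2])/d[2]
def proj(n,P):
    K,r,t=cal(n);return cv2.projectPoints(np.array(P,float).reshape(-1,1,3),r,t,K,None)[0][:,0]
def shot(n,f):
    im=bot.read_camera(n);cv2.imwrite(f"pics/{f}.png",im[:,:,::-1]);return im
E
python3 - <<'E'
from h import *
o=bot.get_obs();print(o["t"],o["eef_pos"],o["tool_rot"],o["gripper_width"])
a=shot("scene","s1");b=shot("top","t1")
cv2.imwrite("pics/both.png",cv2.resize(np.hstack([a,b])[:,:,::-1],(800,300)))
Z=dict(fixture=.05,collar_grip=.133,collar_pointer=.094,yellow_marker=.09,blue_marker=.09,control_box=.055,switch_ridge=.055,cone=.04,basket=.04,glue_bottle=.065)
for k,z in Z.items():
  for c in("scene","top"):
    print(k,c,[(np.round(d["uv"]).tolist(),round(d["p"],2),onz(c,d["uv"],z).round(3)[:2].tolist()) for d in bot.boxes_of(c,k)[:3]])
print(bot.get_obs()["t"])
E
```

```text
0.0 [0.15759368 0.6558856  0.30295697] [-2.64680003e-05  1.17606216e-01  9.93059912e-01 -8.87486245e-04] 1.0002030248483065
fixture scene [([314.0, 167.0], 0.6, [0.483, 0.306])]
fixture top [([326.0, 212.0], 0.56, [0.531, -0.125]), ([418.0, 243.0], 0.16, [0.421, -0.454])]
collar_grip scene []
collar_grip top [([330.0, 219.0], 0.81, [0.496, -0.129])]
collar_pointer scene [([238.0, 236.0], 0.9, [0.508, -0.141])]
collar_pointer top [([329.0, 220.0], 0.9, [0.498, -0.132]), ([326.0, 210.0], 0.24, [0.533, -0.121])]
yellow_marker scene []
yellow_marker top [([337.0, 218.0], 0.15, [0.506, -0.161])]
blue_marker scene [([318.0, 169.0], 0.52, [0.528, 0.254])]
blue_marker top []
control_box scene [([263.0, 149.0], 0.86, [0.279, 0.304]), ([364.0, 141.0], 0.82, [0.552, 0.537]), ([317.0, 168.0], 0.69, [0.499, 0.302])]
control_box top [([182.0, 170.0], 0.71, [0.68, 0.393]), ([199.0, 225.0], 0.69, [0.478, 0.328]), ([195.0, 288.0], 0.62, [0.259, 0.337])]
switch_ridge scene [([360.0, 139.0], 0.52, [0.537, 0.538]), ([258.0, 147.0], 0.51, [0.256, 0.309]), ([383.0, 176.0], 0.51, [0.7, 0.374])]
switch_ridge top [([184.0, 168.0], 0.52, [0.686, 0.386]), ([198.0, 285.0], 0.43, [0.267, 0.325]), ([332.0, 219.0], 0.23, [0.504, -0.145])]
cone scene [([356.0, 268.0], 0.87, [0.808, -0.03])]
cone top [([290.0, 146.0], 0.89, [0.773, 0.005])]
basket scene [([131.0, 312.0], 0.73, [0.415, -0.451])]
basket top [([416.0, 240.0], 0.6, [0.432, -0.45])]
glue_bottle scene [([135.0, 313.0], 0.59, [0.444, -0.46]), ([354.0, 204.0], 0.55, [0.694, 0.184]), ([234.0, 235.0], 0.31, [0.475, -0.116])]
glue_bottle top [([234.0, 172.0], 0.75, [0.669, 0.205])]
1.1
```

View pics/t1.png

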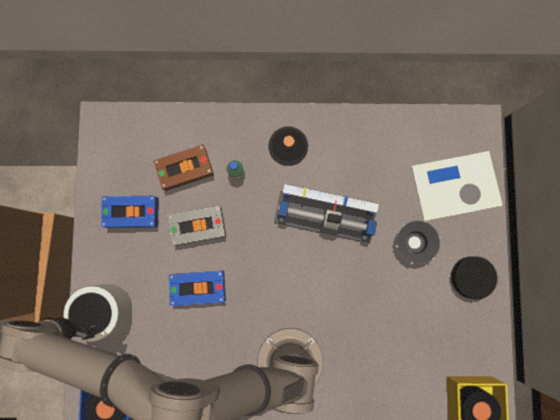

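View pics/s1.png

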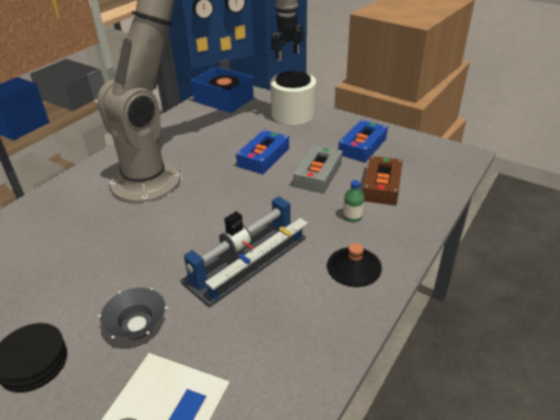

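The top view shows the yellow marker at about (304,192), the blue one at (345,201), the collar at (333,216) and the end blocks at (283,209) and (371,228). The grey box is at (197,226), with its green end on the left. Next I'll refine these by colour.

Run:
```python
from h import *
im=cv2.cvtColor(cv2.imread("pics/t1.png"),cv2.COLOR_BGR2HSV)
def blobs(n,lo,hi,box,z):
    x0,y0,x1,y1=box;m=cv2.inRange(im[y0:y1,x0:x1],lo,hi)
    k,_,st,c=cv2.connectedComponentsWithStats(m)
    for i in range(1,k):
        if st[i,4]>3:
            uv=c[i]+[x0,y0];print(n,st[i,4],uv.round(1),onz("top",uv,z).round(4))
F=(265,175,390,250);B=(160,200,232,250)
blobs("yel",(20,90,90),(35,255,255),F,.09)
blobs("blue",(100,90,50),(130,255,255),F,.105)
blobs("red",(0,120,90),(8,255,255),F,.094)
blobs("red2",(170,120,90),(180,255,255),F,.094)
blobs("black",(0,0,0),(180,255,45),F,.157)
blobs("grn",(40,90,50),(85,255,255),B,.055)
blobs("red",(170,100,90),(180,255,255),B,.055)
blobs("org",(0,150,150),(18,255,255),B,.055)
```

```text
yel 28 [304.  192.4] [ 0.5945 -0.0441  0.09  ]
blue 8 [286.  194.5] [0.5841 0.0196 0.105 ]
blue 22 [345.1 200.8] [ 0.5636 -0.1858  0.105 ]
blue 115 [283.1 208.6] [0.5348 0.0295 0.105 ]
blue 11 [371.2 212.7] [ 0.5226 -0.2759  0.105 ]
blue 122 [370.6 227.5] [ 0.4712 -0.2732  0.105 ]
red 16 [334.4 206.8] [ 0.5436 -0.1501  0.094 ]
grn 21 [173.8 228.9] [0.4649 0.4172 0.055 ]
org 127 [199.  224.5] [0.481  0.3279 0.055 ]
org 17 [217.4 221.1] [0.4938 0.2627 0.055 ]
```

servo_tool(motion=[-1,-0.15,0,0,0,0.2,0,-1,-0.15,0,0,0,0.2,0,-1,-0.15,0,0,0,0.2,0,-1,-0.15,0,0,0,0.2,0,-1,-0.15,0,0,0,0.2,0])

```text
t: 1.72
eef_pos: [0.2505, 0.612, 0.3039]
tool_rot: [0.0, 0.193, 0.981, 0.0]
contact_force: [-0.6, 0.2, 0.4]
gripper_width: 1.002
grasp_force: 0.0
```

servo_tool(motion=[-1,-0.16,0,0,0,0.22,0,-1,-0.16,0,0,0,0.22,0,-1,-0.16,0,0,0,0.22,0,-1,-0.16,0,0,0,0.22,0,-1,-0.16,0,0,0,0.22,0])

```text
t: 2.35
eef_pos: [0.3328, 0.554, 0.3039]
tool_rot: [-0.0, 0.273, 0.962, 0.0]
contact_force: [0.8, 1.1, 0.3]
gripper_width: 1.004
grasp_force: 0.0
```

servo_tool(motion=[-1,-0.16,0,0,0,0.22,0,-1,-0.16,0,0,0,0.22,0,-1,-0.16,0,0,0,0.22,0,-1,-0.16,0,0,0,0.22,0,-1,-0.16,0,0,0,0.22,0])

```text
t: 2.98
eef_pos: [0.4049, 0.483, 0.3039]
tool_rot: [0.0, 0.351, 0.936, 0.0]
contact_force: [-1.0, 0.8, -0.1]
gripper_width: 1.002
grasp_force: 0.0
```

servo_tool(motion=[-1,-0.16,0,0,0,0.22,0,-1,-0.16,0,0,0,0.22,0,-1,-0.16,0,0,0,0.22,0,-1,-0.16,0,0,0,0.22,0,-1,-0.16,0,0,0,0.22,0])

```text
t: 3.6
eef_pos: [0.4644, 0.4012, 0.3039]
tool_rot: [-0.0, 0.427, 0.904, 0.0]
contact_force: [-0.0, 0.4, -0.2]
gripper_width: 1.004
grasp_force: 0.0
```

servo_tool(motion=[-1,-0.16,0,0,0,0.22,0,-1,-0.16,0,0,0,0.22,0,-1,-0.16,0,0,0,0.22,0,-1,-0.16,0,0,0,0.22,0,-1,-0.16,0,0,0,0.22,0])

```text
t: 4.22
eef_pos: [0.5095, 0.3107, 0.3039]
tool_rot: [-0.0, 0.5, 0.866, 0.0]
contact_force: [-0.1, -0.5, -0.1]
gripper_width: 1.003
grasp_force: 0.0
```

servo_tool(motion=[-1,-0.16,0,0,0,0.22,0,-1,-0.16,0,0,0,0.22,0,-1,-0.16,0,0,0,0.22,0,-1,-0.16,0,0,0,0.22,0,-1,-0.16,0,0,0,0.22,0])

```text
t: 4.85
eef_pos: [0.5393, 0.214, 0.3039]
tool_rot: [-0.0, 0.57, 0.822, 0.0]
contact_force: [0.5, 0.7, 0.7]
gripper_width: 1.0
grasp_force: 0.0
```

servo_tool(motion=[-1,-0.16,0,0,0,0.22,0,-1,-0.16,0,0,0,0.22,0,-1,-0.16,0,0,0,0.22,0,-1,-0.16,0,0,0,0.22,0,-1,-0.16,0,0,0,0.22,0])

```text
t: 5.48
eef_pos: [0.5527, 0.1137, 0.3039]
tool_rot: [-0.0, 0.636, 0.772, 0.0]
contact_force: [0.3, -0.7, 0.9]
gripper_width: 1.004
grasp_force: 0.0
```

servo_tool(motion=[-1,-0.16,0,0,0,0.27,0,-1,-0.16,0,0,0,0.27,0,-1,-0.16,0,0,0,0.27,0,-1,-0.16,0,0,0,0.27,0,-1,-0.16,0,0,0,0.27,0])

```text
t: 6.1
eef_pos: [0.5479, 0.0127, 0.3039]
tool_rot: [-0.0, 0.711, 0.703, 0.0]
contact_force: [0.4, -0.3, 0.3]
gripper_width: 1.003
grasp_force: 0.0
```

servo_tool(motion=[-1,-0.16,0,0,0,0.27,0,-1,-0.16,0,0,0,0.27,0,-1,-0.16,0,0,0,0.27,0,-1,-0.16,0,0,0,0.27,0,0,0,0,0,0,0.27,0])

```text
t: 6.72
eef_pos: [0.5291, -0.0675, 0.304]
tool_rot: [0.0, 0.779, 0.627, -0.0]
contact_force: [-0.2, 0.5, 0.1]
gripper_width: 0.994
grasp_force: 0.0
```

Run:
```python
from h import *
o=bot.get_obs();print(o["t"],o["eef_pos"],o["tool_rot"],o["q"])
shot("wrist","w1")
for k,z in dict(collar_grip=.157,collar_pointer=.094,yellow_marker=.09,blue_marker=.09).items():
    print(k,[(np.round(d["uv"]).tolist(),round(d["p"],2),onz("wrist",d["uv"],z).round(4)[:2].tolist()) for d in bot.boxes_of("wrist",k)[:3]])
```

```text
6.725 [ 0.52907545 -0.06745901  0.30403188] [ 1.56917786e-04  7.79149257e-01  6.26838412e-01 -1.28586693e-04] [-0.50150149  0.27278987  0.61890106  1.92554302 -0.18635744  0.99993561
 -0.01458486]
collar_grip [([270.0, 282.0], 0.61, [0.5118, -0.1117])]
collar_pointer [([269.0, 286.0], 0.89, [0.5004, -0.1481]), ([350.0, 159.0], 0.71, [0.5964, -0.0433])]
yellow_marker [([352.0, 159.0], 0.69, [0.5987, -0.0439]), ([269.0, 287.0], 0.6, [0.4994, -0.1513])]
blue_marker [([343.0, 301.0], 0.77, [0.5691, -0.1818])]
```

View pics/w1.png

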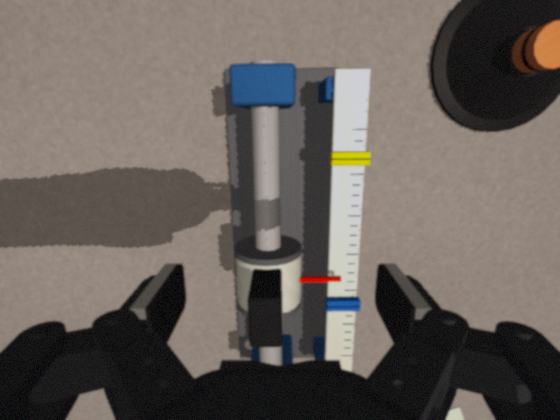

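The wrist picture shows the yellow marker at (351,159), the pointer blade on row 280, the blue marker at (343,303), and the grip block around x 250–283 and y 270–345.

```bash
cat >> h.py <<'E'
def ptr(f,pos=True):
    hs=cv2.cvtColor(cv2.imread(f"pics/{f}.png"),cv2.COLOR_BGR2HSV);out={}
    m={"y":cv2.inRange(hs,(22,120,120),(35,255,255)),"r":cv2.inRange(hs,(0,180,90),(6,255,255))|cv2.inRange(hs,(174,180,90),(180,255,255))}
    for k,z in(("y",.09),("r",.094)):
        n,_,st,c=cv2.connectedComponentsWithStats(m[k]);i=1+np.argmax(st[1:,4]);out[k]=onz("wrist",c[i],z);print(k,st[i],c[i].round(1),out[k].round(4))
    u=np.array([.2065,.9784,0]);print("y-ptr along bar",(out["y"]-out["r"])@u);return out
E
python3 - <<'E'
from h import *
o=ptr("w1");u=np.array([.2065,.9784,0]);x=np.array([.9784,-.2065,0])
# bar axis: from bar pixels midway (265,150) top of bar z~.097 ; block top mid
for uv,z in(((266,130),.097),((268,220),.097),((266.5,318),.157),((263,68),.115)):
    p=onz("wrist",uv,z);print(uv,p.round(4),"x_f rel marker",((p-o["y"])@x).round(4))
g=o["y"]-.075*x; g=g+u*((o["r"]-g)@u);print("grip",g.round(4))
g[2]=.157;print(proj("wrist",[g+sx*.013*x+sy*.022*u for sx in(-1,1) for sy in(-1,1)]).round())
e=np.array(bot.get_obs()["eef_pos"]);d=g-e;d[2]=0
q=bot.get_obs()["tool_rot"];from scipy.spatial.transform import Rotation as R
T=R.from_quat([q[1],q[2],q[3],q[0]]);print("tool shift mm",1000*T.inv().apply(d),T.as_matrix()[:,1])
E
```

```text
y [331 151  40  15 516] [350.4 158. ] [ 0.5975 -0.0422  0.09  ]
r [300 276  40   7 230] [317.7 278.9] [ 0.5485 -0.1502  0.094 ]
y-ptr along bar 0.115748644564069
(266, 130) [ 0.5306 -0.0032  0.097 ] x_f rel marker -0.0736
(268, 220) [ 0.5149 -0.0808  0.097 ] x_f rel marker -0.0729
(266.5, 318) [ 0.5026 -0.1404  0.157 ] x_f rel marker -0.0726
(263, 68) [0.5391 0.0414 0.115 ] x_f rel marker -0.0744
grip [ 0.5002 -0.14    0.09  ]
[[248. 342.]
 [246. 293.]
 [280. 342.]
 [280. 293.]]
tool shift mm [-7.97597269e+01 -1.33506348e+01 -6.50041475e-03] [ 9.78193454e-01 -2.07695825e-01 -1.06923825e-04]
```

servo_tool(motion=[-1,-0.15,0,0,0,0,0,-1,-0.15,0,0,0,0,0,-1,-0.15,0,0,0,0,0,-1,-0.15,0,0,0,0,0,0,0,1,0,0,0,0])

```text
t: 7.6
eef_pos: [0.5008, -0.1443, 0.285]
tool_rot: [0.001, 0.779, 0.627, 0.001]
contact_force: [0.1, 0.3, -0.5]
gripper_width: 1.0
grasp_force: 0.0
```

servo_tool(motion=[0,0,1,0,0,0,0,0,0,1,0,0,0,0,0,0,1,0,0,0,0,0,0,1,0,0,0,0,0,0,0.6,0,0,0,0])

```text
t: 8.22
eef_pos: [0.5006, -0.1419, 0.1912]
tool_rot: [-0.0, 0.778, 0.628, -0.0]
contact_force: [-0.8, -0.9, 0.2]
gripper_width: 0.996
grasp_force: 0.0
```

servo_tool(motion=[0,0,0,0,0,0,1,0,0,0,0,0,0,1,0,0,0,0,0,0,1,0,0,0,0,0,0,1,0,0,0,0,0,0,1], grip_force=30)

```text
t: 8.85
eef_pos: [0.5013, -0.1405, 0.1926]
tool_rot: [-0.0, 0.777, 0.629, 0.0]
contact_force: [-3.6, 1.6, 6.0]
gripper_width: 0.3
grasp_force: 31.2
```

servo_tool(motion=[0.7,0,0,0,0,0,1,0.7,0,0,0,0,0,1,0.7,0,0,0,0,0,1,0.7,0,0,0,0,0,1,0.7,0,0,0,0,0,1])

```text
t: 9.48
eef_pos: [0.5153, -0.073, 0.1926]
tool_rot: [0.0, 0.777, 0.629, -0.001]
contact_force: [-5.5, -4.4, 7.7]
gripper_width: 0.301
grasp_force: 31.6
```

servo_tool(motion=[0.7,0,0,0,0,0,1,0.7,0,0,0,0,0,1,0.5,0,0,0,0,0,1,0.2,0,0,0,0,0,1,0,0,0,0,0,0,1])

```text
t: 10.1
eef_pos: [0.5241, -0.031, 0.1926]
tool_rot: [-0.001, 0.777, 0.629, -0.0]
contact_force: [-7.1, 0.3, 8.0]
gripper_width: 0.297
grasp_force: 31.6
```

Run:
```python
from h import *
o=bot.get_obs();print(o["t"],o["eef_pos"],o["contact_force"])
shot("wrist","w2");ptr("w2")
```

```text
10.1 [ 0.52411454 -0.03095674  0.19258138] [-7.06657641  0.25105553  7.9775403 ]
y [ 379  230   62   24 1106] [412.2 240.3] [ 0.5986 -0.0442  0.09  ]
r [334 247  71  10 605] [366.2 251.2] [ 0.571  -0.0435  0.094 ]
y-ptr along bar 0.00503319427019398
```

View pics/w2.png

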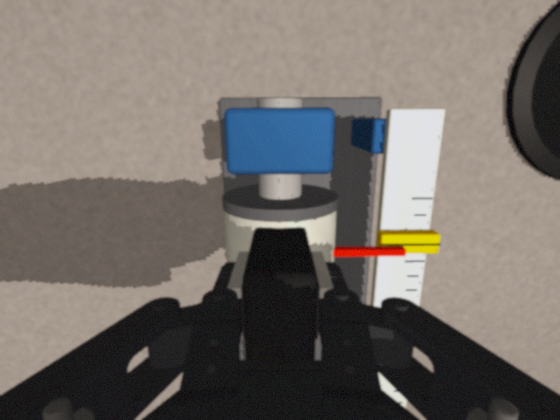

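Run:
```python
from h import *
im=cv2.imread("pics/w2.png").astype(int)
for c in (414,420,426,432): print(c,[(r,*im[r,c]) for r in range(227,258)if 1][::1] if c==426 else 226+np.argmin(im[236:250,c,2])+10)
hs=cv2.cvtColor(cv2.imread("pics/w2.png"),cv2.COLOR_BGR2HSV)
r=onz("wrist",(366.2,251.2),.094)
u=np.array([.2065,.9784,0])
for uv in((426,232),(426,242),(426,243),(426,244),(426,245),(426,253)): print(uv,((onz("wrist",uv,.09)-r)@u*1000).round(2))
```

```text
414 244
420 244
426 [(227, np.int64(223), np.int64(224), np.int64(223)), (228, np.int64(211), np.int64(214), np.int64(214)), (229, np.int64(167), np.int64(180), np.int64(186)), (230, np.int64(97), np.int64(136), np.int64(153)), (231, np.int64(24), np.int64(109), np.int64(137)), (232, np.int64(0), np.int64(106), np.int64(136)), (233, np.int64(0), np.int64(125), np.int64(158)), (234, np.int64(0), np.int64(162), np.int64(193)), (235, np.int64(0), np.int64(193), np.int64(215)), (236, np.int64(0), np.int64(208), np.int64(223)), (237, np.int64(0), np.int64(215), np.int64(226)), (238, np.int64(0), np.int64(215), np.int64(226)), (239, np.int64(0), np.int64(214), np.int64(225)), (240, np.int64(0), np.int64(212), np.int64(224)), (241, np.int64(0), np.int64(213), np.int64(225)), (242, np.int64(0), np.int64(202), np.int64(214)), (243, np.int64(0), np.int64(170), np.int64(182)), (244, np.int64(20), np.int64(135), np.int64(147)), (245, np.int64(0), np.int64(158), np.int64(171)), (246, np.int64(0), np.int64(194), np.int64(208)), (247, np.int64(0), np.int64(207), np.int64(222)), (248, np.int64(0), np.int64(210), np.int64(225)), (249, np.int64(0), np.int64(211), np.int64(226)), (250, np.int64(0), np.int64(212), np.int64(226)), (251, np.int64(0), np.int64(210), np.int64(225)), (252, np.int64(55), np.int64(203), np.int64(219)), (253, np.int64(128), np.int64(191), np.int64(205)), (254, np.int64(156), np.int64(180), np.int64(191)), (255, np.int64(168), np.int64(179), np.int64(188)), (256, np.int64(167), np.int64(178), np.int64(185)), (257, np.int64(166), np.int64(177), np.int64(185))]
432 244
(426, 232) 10.08
(426, 242) 3.95
(426, 243) 3.34
(426, 244) 2.72
(426, 245) 2.09
(426, 253) -2.92
```

The pointer is about 3 mm short: blade on row 251, the marker's black line on row 244. I'll close that gap, release and retreat straight up.

servo_tool(motion=[0.15,0,0,0,0,0,1,0,0,0,0,0,0,1,0,0,0,0,0,0,1,0,0,0,0,0,0,0,0,0,0,0,0,0,0])

```text
t: 10.78
eef_pos: [0.5257, -0.0278, 0.1921]
tool_rot: [0.0, 0.777, 0.629, 0.0]
contact_force: [0.3, -0.8, -0.6]
gripper_width: 0.717
grasp_force: 0.0
```

servo_tool(motion=[0,0,0,0,0,0,0,0,0,0,0,0,0,0,0,0,0,0,0,0,0,0,0,-0.7,0,0,0,0,0,0,-1,0,0,0,0])

```text
t: 11.4
eef_pos: [0.5253, -0.0282, 0.2267]
tool_rot: [-0.0, 0.777, 0.629, -0.0]
contact_force: [-0.3, 1.6, 0.8]
gripper_width: 1.001
grasp_force: 0.0
```

servo_tool(motion=[0,0,-1,0,0,0,0,0,0,-1,0,0,0,0,0,0,-1,0,0,0,0,0,0,-1,0,0,0,0,0,0,-0.5,0,0,0,0])

```text
t: 12.02
eef_pos: [0.5258, -0.0283, 0.3177]
tool_rot: [0.0, 0.777, 0.629, 0.001]
contact_force: [0.1, -0.8, 0.3]
gripper_width: 1.002
grasp_force: 0.0
```

Run:
```python
from h import *
o=bot.get_obs();print(o["t"],o["eef_pos"],o["tool_rot"],o["contact_force"])
shot("wrist","w3");ptr("w3")
im=cv2.imread("pics/w3.png");cv2.imwrite("pics/w3c.png",cv2.resize(im[150:320,230:420],None,fx=3,fy=3,interpolation=2))
```

```text
12.025 [ 0.52583039 -0.02830176  0.31766449] [4.81781274e-04 7.77431592e-01 6.28966471e-01 1.03275492e-03] [ 0.14834829 -0.83343091  0.3460064 ]
y [339 190  36  14 370] [358.7 196.1] [ 0.5996 -0.0456  0.09  ]
r [311 196  41   6 187] [327.6 198.5] [ 0.5697 -0.0406  0.094 ]
y-ptr along bar 0.0012589566049747004
```

View pics/w3c.png

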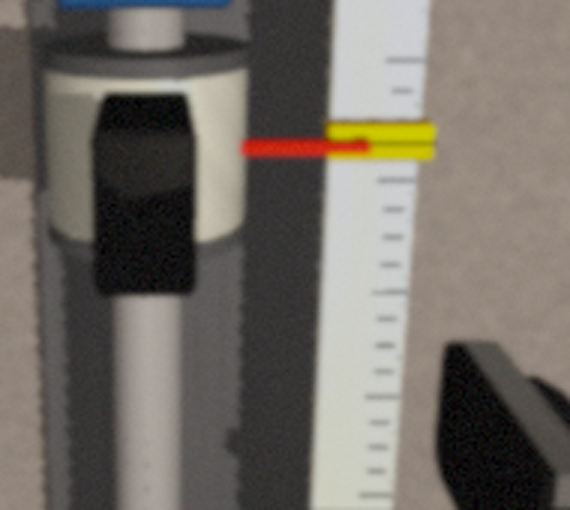

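The collar is released, with the pointer within about 1 mm of the yellow marker's centre line. Next is the switch.

servo_tool(motion=[1,-0.09,0,0,0,-0.175,1,1,-0.09,0,0,0,-0.175,1,1,-0.09,0,0,0,-0.175,1,1,-0.09,0,0,0,-0.175,1,1,-0.09,0,0,0,-0.175,1])

```text
t: 12.7
eef_pos: [0.5322, 0.0737, 0.3157]
tool_rot: [-0.0, 0.734, 0.68, -0.0]
contact_force: [0.4, -0.7, -0.9]
gripper_width: -0.003
grasp_force: 0.0
```

servo_tool(motion=[1,-0.09,0,0,0,-0.175,1,1,-0.09,0,0,0,-0.175,1,1,-0.09,0,0,0,-0.175,1,1,-0.09,0,0,0,-0.175,1,1,-0.09,0,0,0,-0.175,1])

```text
t: 13.32
eef_pos: [0.5257, 0.1735, 0.3159]
tool_rot: [-0.0, 0.688, 0.726, -0.0]
contact_force: [0.2, 0.7, -0.2]
gripper_width: -0.005
grasp_force: 0.0
```

servo_tool(motion=[1,-0.09,0.5,0,0,-0.175,1,1,-0.09,0.5,0,0,-0.175,1,1,-0.09,0.5,0,0,-0.175,1,0.4,-0.09,0.5,0,0,-0.175,1,0,0,0,0,0,-0.175,1])

```text
t: 13.95
eef_pos: [0.5122, 0.2395, 0.2747]
tool_rot: [-0.0, 0.638, 0.77, -0.001]
contact_force: [-0.0, -0.1, 0.4]
gripper_width: 0.005
grasp_force: 0.0
```

Run:
```python
from h import *
o=bot.get_obs();print(o["t"],o["eef_pos"],o["tool_rot"],o["gripper_width"])
shot("wrist","w4")
for k in("switch_ridge","control_box"):
    print(k,[(np.round(d["uv"]).tolist(),round(d["p"],2),onz("wrist",d["uv"],.055).round(4)[:2].tolist()) for d in bot.boxes_of("wrist",k)[:3]])
```

```text
13.95 [0.51218569 0.23946494 0.27469293] [-2.46984310e-04  6.38220246e-01  7.69852972e-01 -1.12149570e-03] 0.004946419490216601
switch_ridge [([523.0, 75.0], 0.84, [0.6943, 0.3784]), ([266.0, 91.0], 0.65, [0.4838, 0.3269]), ([12.0, 55.0], 0.57, [0.2733, 0.3158])]
control_box [([49.0, 78.0], 0.94, [0.3033, 0.304]), ([266.0, 91.0], 0.92, [0.4845, 0.327]), ([494.0, 88.0], 0.6, [0.6752, 0.3642])]
```

View pics/w4.png

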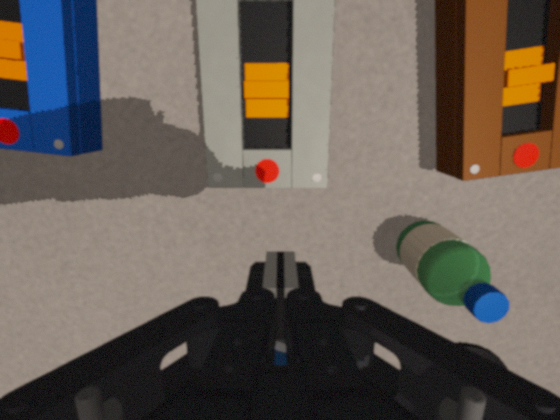

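The wrist picture shows the grey box's slot spanning columns 241–292 with its red end near row 150. The middle orange stripe (the ridge) is at about (266,90), the red dot at (267,171), and the slot lines up with the tool's x.

Run:
```python
from h import *
from scipy.spatial.transform import Rotation as R
o=bot.get_obs();q=o["tool_rot"];T=R.from_quat([q[1],q[2],q[3],q[0]]);e=np.array(o["eef_pos"])
for n,uv in dict(ridge=(266,90),reddot=(267,171),redend=(267,150),ridge_redface=(266,98),plate_end=(266,118),slotL=(241,120),slotR=(292,120)).items():
    p=onz("wrist",uv,.055);print(n,p.round(4),(T.inv().apply(p-e)*1000).round(1))
```

```text
ridge [0.4845 0.3275 0.055 ] [ 93.  -12.4 221.2]
reddot [0.4972 0.2592 0.055 ] [ 23.6 -12.3 221.2]
redend [0.4939 0.2779 0.055 ] [ 42.5 -12.1 221.2]
ridge_redface [0.4856 0.3211 0.055 ] [ 86.5 -12.4 221.2]
plate_end [0.4884 0.3049 0.055 ] [ 70.  -12.7 221.2]
slotL [0.4672 0.2993 0.055 ] [ 68.4 -34.5 221.2]
slotR [0.511  0.3073 0.055 ] [ 68.4  10.  221.2]
```

servo_tool(motion=[0.8,-0.155,0.8,0,0,0,1,0.8,-0.155,0.8,0,0,0,1,0.8,-0.155,0.8,0,0,0,1,0.8,-0.155,0.8,0,0,0,1,0,0,0.8,0,0,0,1])

```text
t: 14.72
eef_pos: [0.488, 0.3019, 0.1944]
tool_rot: [-0.0, 0.638, 0.77, -0.0]
contact_force: [0.6, -0.1, -0.0]
gripper_width: 0.002
grasp_force: 0.0
```

servo_tool(motion=[0,0,0.8,0,0,0,1,0,0,0.8,0,0,0,1,0,0,0.5,0,0,0,1,0,0,0,0,0,0,1])

```text
t: 15.22
eef_pos: [0.4889, 0.2993, 0.1531]
tool_rot: [-0.0, 0.64, 0.769, -0.001]
contact_force: [0.1, 1.0, -0.6]
gripper_width: -0.003
grasp_force: 0.0
```

Run:
```python
from h import *
o=bot.get_obs();print(o["t"],o["eef_pos"],o["tool_rot"],o["contact_force"])
shot("wrist","w5")
```

```text
15.225 [0.48892945 0.29934406 0.15311601] [-8.22091848e-05  6.39506901e-01  7.68785044e-01 -6.86974340e-04] [ 0.10337573  0.9619209  -0.57329403]
```

View pics/w5.png

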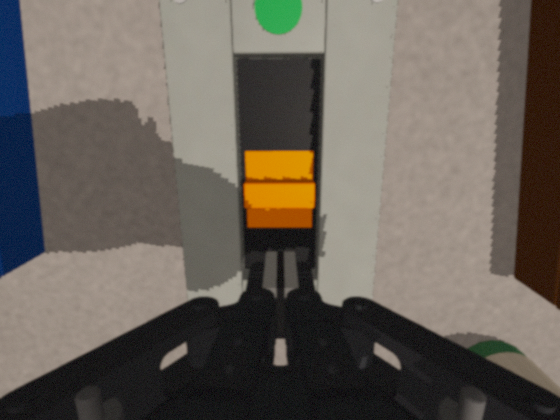

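The closed fingers are centred over the slot (column 280, slot 238–322) behind the ridge, whose lower edge is near row 228. I'll lower them into the slot and push.

servo_tool(motion=[0,0,0.5,0,0,0,1,0,0,0.5,0,0,0,1,0,0,0.35,0,0,0,1,0,0,0.25,0,0,0,1,0,0,0,0,0,0,1])

```text
t: 15.9
eef_pos: [0.4889, 0.2998, 0.1215]
tool_rot: [-0.0, 0.639, 0.769, -0.0]
contact_force: [-0.1, 0.5, 0.9]
gripper_width: 0.001
grasp_force: 0.0
```

servo_tool(motion=[0.3,0,0,0,0,0,1,0.3,0,0,0,0,0,1,0.3,0,0,0,0,0,1,0.3,0,0,0,0,0,1,0.2,0,0,0,0,0,1])

```text
t: 16.52
eef_pos: [0.4841, 0.3277, 0.122]
tool_rot: [0.0, 0.639, 0.769, 0.0]
contact_force: [0.5, -3.1, 1.8]
gripper_width: 0.0
grasp_force: 1.6
```

servo_tool(motion=[0.2,0,0,0,0,0,1,0.15,0,0,0,0,0,1,0.1,0,0,0,0,0,1,0,0,0,0,0,0,1])

```text
t: 17.02
eef_pos: [0.483, 0.3337, 0.1219]
tool_rot: [0.001, 0.64, 0.768, -0.001]
contact_force: [1.1, -9.7, 6.5]
gripper_width: -0.002
grasp_force: 4.6
```

servo_tool(motion=[0.1,0,0,0,0,0,1,0,0,0,0,0,0,1])

```text
t: 17.27
eef_pos: [0.483, 0.334, 0.1219]
tool_rot: [0.002, 0.641, 0.768, -0.002]
contact_force: [2.6, -13.3, 7.6]
gripper_width: -0.0
grasp_force: 6.5
```

The force rises with no further travel, so the switch is probably at its stop. I'll back off, lift and check.

servo_tool(motion=[-0.5,0,0,0,0,0,1,-0.5,0,0,0,0,0,1,0,0,-0.8,0,0,0,1,0,0,-1,0,0,0,1,0,0,-1,0,0,0,1])

```text
t: 17.9
eef_pos: [0.4855, 0.3195, 0.1795]
tool_rot: [-0.0, 0.639, 0.769, 0.001]
contact_force: [0.6, -0.1, 0.5]
gripper_width: -0.003
grasp_force: 0.0
```

servo_tool(motion=[-0.5,0,-1,0,0,0,1,-0.5,0,-1,0,0,0,1,-0.5,0,-1,0,0,0,1,0,0,-0.5,0,0,0,1,0,0,0,0,0,0,1])

```text
t: 18.52
eef_pos: [0.4913, 0.2894, 0.2487]
tool_rot: [-0.0, 0.639, 0.769, 0.001]
contact_force: [-0.1, 1.0, -0.7]
gripper_width: -0.002
grasp_force: 0.0
```

Run:
```python
from h import *
o=bot.get_obs();print(o["t"],o["eef_pos"],o["contact_force"])
shot("wrist","w6")
u=np.array([-.184,.983,0])
im=cv2.cvtColor(cv2.imread("pics/w6.png"),cv2.COLOR_BGR2HSV)
c=np.array([.4972,.2592,0.]) # red dot
for i in bot.boxes_of("wrist","switch_ridge")[:3]: print(i["uv"],i["p"],(onz("wrist",i["uv"],.055)-c)@u)
a=cv2.imread("pics/w6.png");shot("scene","s2");s=cv2.imread("pics/s2.png")[130:270,180:400]
cv2.imwrite("pics/c6.png",np.vstack([a[:300],cv2.resize(s,(560,300),interpolation=2)]))
```

```text
18.525 [0.49128429 0.28944342 0.24865894] [-0.09284679  1.03153459 -0.67844159]
[539.5, 139.0] 0.9 0.08474002632979466
[281.8, 131.4] 0.89 0.09084366351194616
[13.8, 117.3] 0.7 0.10181106703203084
```

View pics/c6.png

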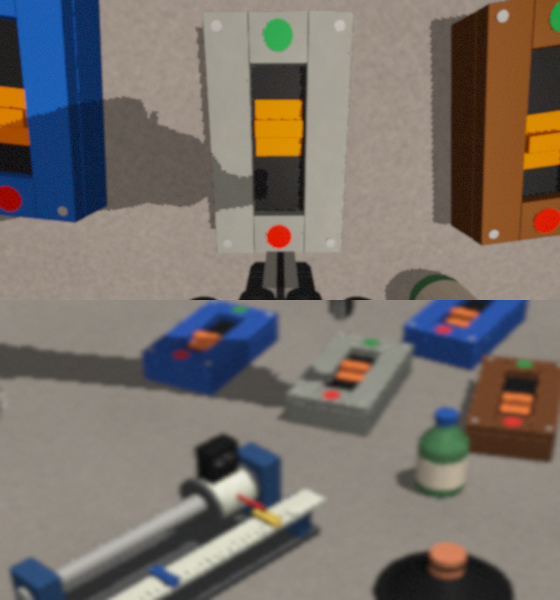

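Run:
```python
from h import *
a=cv2.imread("pics/w6.png").astype(int)
col=a[:,262:296].mean(1)
for r in range(58,70): print(r,col[r].round(),end=" ")
print()
for r in range(94,164): print(r,col[r].round().tolist()[1:],end=" ")
print()
for r in range(205,222): print(r,col[r].round().tolist()[1:],end=" ")
print()
u=np.array([-.184,.983,0]);c=np.array([.4972,.2592,0.])
for r in(35.5,64,100,110,119,129,138,157,215,237): print(r,((onz("wrist",(279,r),.055)-c)@u*1000).round(1),((onz("wrist",(279,r),.0425)-c)@u*1000).round(1))
```

```text
58 [150. 161. 165.] 59 [150. 161. 165.] 60 [150. 161. 165.] 61 [145. 156. 160.] 62 [128. 138. 142.] 63 [ 95. 104. 107.] 64 [65. 71. 74.] 65 [53. 57. 59.] 66 [48. 52. 54.] 67 [48. 50. 52.] 68 [48. 49. 52.] 69 [48. 49. 52.] 
94 [51.0, 53.0] 95 [50.0, 53.0] 96 [50.0, 53.0] 97 [50.0, 54.0] 98 [58.0, 77.0] 99 [90.0, 143.0] 100 [125.0, 195.0] 101 [141.0, 214.0] 102 [144.0, 218.0] 103 [144.0, 218.0] 104 [144.0, 218.0] 105 [144.0, 218.0] 106 [144.0, 218.0] 107 [145.0, 218.0] 108 [144.0, 218.0] 109 [145.0, 218.0] 110 [144.0, 218.0] 111 [144.0, 218.0] 112 [145.0, 218.0] 113 [145.0, 218.0] 114 [145.0, 218.0] 115 [145.0, 218.0] 116 [145.0, 218.0] 117 [141.0, 215.0] 118 [132.0, 208.0] 119 [121.0, 201.0] 120 [126.0, 209.0] 121 [139.0, 216.0] 122 [144.0, 218.0] 123 [145.0, 218.0] 124 [144.0, 218.0] 125 [144.0, 218.0] 126 [144.0, 218.0] 127 [144.0, 218.0] 128 [144.0, 218.0] 129 [144.0, 218.0] 130 [144.0, 219.0] 131 [144.0, 219.0] 132 [145.0, 219.0] 133 [144.0, 219.0] 134 [144.0, 218.0] 135 [143.0, 218.0] 136 [140.0, 218.0] 137 [133.0, 216.0] 138 [137.0, 217.0] 139 [142.0, 218.0] 140 [144.0, 218.0] 1
[... 174 characters left out ...]
[144.0, 219.0] 151 [144.0, 218.0] 152 [143.0, 218.0] 153 [142.0, 217.0] 154 [135.0, 208.0] 155 [113.0, 178.0] 156 [81.0, 124.0] 157 [58.0, 74.0] 158 [51.0, 55.0] 159 [50.0, 53.0] 160 [50.0, 53.0] 161 [49.0, 52.0] 162 [50.0, 53.0] 163 [49.0, 53.0] 
205 [43.0, 48.0] 206 [44.0, 47.0] 207 [44.0, 48.0] 208 [43.0, 46.0] 209 [40.0, 43.0] 210 [44.0, 47.0] 211 [56.0, 58.0] 212 [64.0, 66.0] 213 [67.0, 69.0] 214 [77.0, 79.0] 215 [107.0, 111.0] 216 [139.0, 143.0] 217 [153.0, 157.0] 218 [157.0, 162.0] 219 [158.0, 162.0] 220 [158.0, 162.0] 221 [158.0, 162.0] 
35.5 159.1 161.9
64 139.9 141.7
100 114.3 114.9
110 106.9 107.2
119 100.2 100.1
129 92.6 92.1
138 85.6 84.8
157 70.6 69.1
215 21.4 17.5
237 1.3 -3.5
```

Measured against the slot edges, the ridge is +12 mm from the slot's middle, so the switch is at its green stop. The collar is still on yellow and the robot is clear of everything.

```bash
python3 -c "
from station import bot
print(bot.hand_in())"
```

```text
the job is handed in; nothing more can be done
None
```

The job is handed in, with no verdict returned: the collar is released with its pointer about 1 mm from the yellow marker's centre line, the switch is at its green stop, and the cone, basket and glue bottle were not touched.

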